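Close up the stationery chest

ROBOT

A 6-joint arm with a two-finger parallel gripper is mounted at the origin on the work surface. World frame = base frame: x ahead of the robot, y to its left, z up, the work surface at z = 0. Lengths are in mm, angles in degrees, forces in N, time in s.
With the tool pointing down it reaches from about 350 to 850 mm from the base axis. Payload 8.1 kg.
Tool frame: the origin (TCP) lies on the front face of the gripper's body, between the roots of the fingers; the fingertips stand r.finger_overhang ahead of it and the grasp point (between the pads) lies 54 mm ahead of it (r.finger_overhang is the distance from the TCP to the fingertips, in mm); y points along the fingers, z is the direction in which the jaws open and shut, and the axes are right-handed (so a half turn about y gives the same grasp; the last joint's range is limited). The gripper opens to 85 mm and grips with 20 to 120 N. Pads are 22 mm wide; open, the fingers measure 114 mm over their backs; the gripper's body (76 mm by 85 mm) begins 54 mm behind the grasp point. The pads swing forward as they close: fully open they stand 13 mm farther back than shut.
Start: joints at [-73.705, 7.471, 85.268, -0, 87.261, -4.893], TCP at [216.878, -559.437, 303.892] pointing down, gripper open.
Joint ranges: [-169.43, 169.43], [-51.17, 129.36], [1.28, 143.12], [-76.62, 256.62], [0, 156.53], [-152.29, 152.29]. Speed limits (degrees/s): [136.94, 136.94, 159.86, 180, 180, 180].

INTERFACE

Orientations are given as [roll, pitch, yaw] about the fixed x, y, z axes, in that order (R = Rz(yaw) Ry(pitch) Rx(roll)).
In Python, from bench import r gives the robot as it stands. The module is installed in compiled form; this text tells all that it offers.
- The arm moves only by the tool arm_command, never from a script. Its argument "increments" is a list of rows, each a list of 6 numbers: the shift along the tool's x, y, z in m, then the turn, a rotation vector about the tool's x, y, z in rad. In form: [[tx, ty, tz, wx, wy, wz], ...]. A call has exactly 10 rows; each row is the pose to reach, as a shift and turn from the pose commanded when the call began, along the tool's axes at that moment; what a row does not reach only later rows make up. A row lasts 1/8 s, in which the tool goes at most 62.5 mm and 10.7 degrees, less where a joint would pass 70% of its speed; a pose out of reach is approached as far as the arm can. A call with a gripper value outside its range is refused whole. "jaw" is the gripper's target within -1 to 1 (shut at 1, half-way at 0, fully open at -1), set as the call begins (left out, the last holds). The fingers move at their own pace and stop on an object; "force" is the grip in N (left out, the last holds). Time passes only in rows, so rows that repeat a pose let the fingers close, or fill a call up. It gives the time, the measured TCP pose, the force and the opening at its end, in the units of the state.
- r.sense(): the state, without advancing time (a new reading comes with each control period).
- r.snapshot(name): name is "side" or "top" or "wrist"; returns the picture (384x512x3 uint8, red, green, blue); there is no depth.
- r.camera_model(name): a dict with "intrinsics" (3x3 intrinsics, pixels), "cam_to_world" (4x4, takes a point from camera to world coordinates). Camera axes: x right, y down, z forward; pixel columns grow to the right and rows downward; lengths in mm; the calibration is good to about 2 mm. A picture is of the moment at which its call begins: read the wrist's pose just before it. camera_model takes no time and is no camera call; for the wrist camera it gives the pose at the moment of the call.
- r.hand_in(): hands the job in, once; it reports no verdict.
Trained networks look in the newest picture that a camera, given by its name, has taken for a name from the list of things; names that differ only in an ending like _2 or _b are one class to them, and where a whole thing is asked for, a point or a joint stands for the part that bears it (a point fixed in the world has none). Each returns a list of dicts, best first, with "conf" (0 to 1); they miss things now and then, are a little off and sometimes report something else, mostly with a low value. They report only what shows in the picture. A call takes as long as a camera call.
- r.trace(camera, target): "mask" (384x512 bool, what is visible of it) and "position" ([column, row] in pixels, amid what is visible of it).
- r.spot_point(camera, target): "position" ([column, row] in pixels: a listed point, or the origin of a listed thing).
The state is a dict: "time": time; "joint_pos": joint angles; "qd": joint speeds; "joint_efforts": joint torques, N m; "tool_pos": TCP position; "tcp_rot": TCP orientation; "ft_force": force on the tool from outside, world axes, zero at the start; "wrist_torque": the same for the moment, N m; "finger_gap": finger opening in mm.
Only numpy, scipy, OpenCV 4.12 (cv2) and the standard library are available. Lean on these libraries where they do the work, as an engineer would, in place of code of your own. Each camera call takes 0.05 s, during which the arm holds its last target.

TASK

Close up the wooden stationery chest on the desk: with the fingertips, push both open drawers fully home and push the raised lid down until it lies flat. Only push from outside: do not pull the drawers farther out, reach into them, or take hold of or lift the lid. Leave the other things on the desk standing where they are.

Things in the scene. Friction and masses are not known exactly. Their poses are not given: they have to be found in the camera images.
- chest: light wooden stationery chest, fixed to the desk, 160 mm deep (x) x 260 mm wide (y) x 90 mm high without its 8 mm lid. Origin: centre of its underside, on the desk. Its x axis points to its back (its drawers face along -x, about towards the robot), y to its left as seen from the robot, z up. Two drawers side by side fill its lower part (up to 56 mm); above them is a shallow tray under a hinged lid. It is yawed a little.
- drawer_left (a joint): how far the left (+y) drawer stands out, m: 0 = fully home, grows as it is pulled out along the chest's -x, stop at 0.09. Slides with about 1.5 N of friction and stays where it is left.
- drawer_right (a joint): the same for the right (-y) drawer.
- left_face (a point): centre of the outer face of the left drawer's front panel, 30 mm above the desk; the axes are those of the chest. The plain wooden panel is 126 mm wide (y), 52 mm high (from 4 to 56 mm above the desk) and 10 mm thick; a finger notch 20 mm wide and 9 mm deep is cut into the middle of its top edge. Fully home, this face is 90 mm in front of the chest's origin (chest x = -0.090) at chest y = +0.065.
- right_face (a point): the same point of the right drawer; chest y = -0.065.
- left_tray: the open plywood box of the left drawer behind its front panel, 135 x 108 x 36 mm, with small things in it; fingers must keep out of it. Origin: bottom centre of the back of the front panel.
- right_tray: the same for the right drawer.
- chest_lid (a joint): angle of the lid, rad: 0 = shut flat, grows as it opens upward about the chest's back top edge; starts between 0.75 and 1.2. A stiff hinge (about 0.26 N m of friction): it stays at any angle and must be pushed all the way down; it takes 1 to 5 N near its front edge.
- lid_hinge (a point): on the lid's outer (upper) face at its hinge line, middle of its width; chest x = +0.080, about 98 mm above the desk when shut. The lid's own x axis points from its front edge to the hinge, z out of the outer face; y is the hinge line. The hinge axis itself lies 8 mm under this point along the lid's z, at chest x = +0.080 and 90.5 mm above the desk. The lid board is 164 mm (x) x 260 mm (y) x 8 mm.
- lid_edge (a point): middle of the lid's free front edge on its outer (upper) face, 164 mm from the hinge; same axes as lid_hinge.
- lid_lining: plywood lining, 136 x 236 x 4 mm, on the lid's inner face; fingers must not touch it (that would be pinching or lifting the lid). Origin: on the hinge axis.
- glue_stick_mid (a point): bystander, not to be moved: upright glue stick, 29 mm diameter, 96 mm tall; this point is at its centre, half-way up
- cream_jar_mid (a point): bystander, not to be moved: squat jar, 60 mm diameter, 55 mm tall; this point is at its centre, half-way up
- pen_pot_mid (a point): bystander, not to be moved: black pot with pens, 70 mm diameter, pens up to 165 mm high; this point is at its centre, half-way up the pot
- mug_mid (a point): bystander, not to be moved: mug, 76 mm diameter and 90 mm tall, with a handle; this point is at its centre, half-way up
- eraser_mid (a point): bystander, not to be moved: white eraser lying on the desk in front of the chest, 20 x 45 x 12 mm; this point is at its centre, half-way up
- tape_roll_mid (a point): bystander, not to be moved: roll of tape lying flat, 52 mm diameter, 16 mm tall; this point is at its centre, half-way up
- soap_bottle_mid (a point): bystander, not to be moved: upright bottle behind the chest, 60 mm diameter, 140 mm tall; this point is at its centre, half-way up

How it is judged (in metres and radians):
At the end, for the whole second after the job is handed in: Both drawers are within 5 mm of fully home, the lid is within 0.04 rad of flat shut, all three are at rest, and every bystander is within 20 mm of where it stood (value of joint each of drawer_left, drawer_right below 0.005 m and value of joint chest_lid below 0.04 rad and velocity of joint drawer_left between -0.01 and 0.01 m/s and velocity of joint drawer_right between -0.01 and 0.01 m/s and velocity of joint chest_lid between -0.05 and 0.05 rad/s and distance of each of glue_stick_mid, cream_jar_mid, pen_pot_mid, mug_mid, eraser_mid, tape_roll_mid, soap_bottle_mid from where it was at the start of the episode below 0.02 m); the robot touches nothing.
It fails at once if a drawer is pulled farther out instead of pushed in (value of joint any of drawer_left, drawer_right above 0.078 m).
It fails at once if the lid is lifted farther open (value of joint chest_lid above 1.35 rad).
It fails at once if the fingers reach under the lid, to pinch or lift it (contact force between the fingers and lid_lining above 1 N).
It fails at once if the fingers reach into a drawer, to hook it or pinch its front (contact force between the fingers and left_tray above 1 N or contact force between the fingers and right_tray above 1 N).
It fails at once if a thing standing around is moved more than 20 mm or lifted (distance of any of glue_stick_mid, cream_jar_mid, pen_pot_mid, mug_mid, eraser_mid, tape_roll_mid, soap_bottle_mid from where it was at the start of the episode above 0.02 m).
It also fails if it takes over 58 s, if anything falls off the work surface, if the arm or the gripper's body presses on something with over 40 N, if the wrist force passes 120 N, or if a joint passes its speed limit or range.

## Working session

There is one attempt and no reset: what is moved stays moved. The work goes in short steps, Python scripts to look and compute and a tool call to move; the robot and the scene stay as the last step left them, time stands still between calls to the robot, and variables do not carry over. Pictures are saved under pics/ and viewed, and the job is handed in when it is done.

Besides the shell and the picture viewer there is one more tool, called after "Call:" by a JSON object that holds its "name" and its "arguments", one argument or row to a line. arm_command: Moves the arm, as the interface text tells. Its arguments: {"type":"object","properties":{"increments":{"type":"array","items":{"type":"array","items":{"type":"number"}}},"jaw":{"type":"number"},"force":{"type":"number"}},"required":["increments"]}

```bash
mkdir -p pics; python3 - <<'E'
from bench import r
import cv2
s=r.sense(); print(s, r.finger_overhang)
for c in ("side","top"):
    im=r.snapshot(c); cv2.imwrite(f"pics/{c}0.png",im[:,:,::-1])
    m=r.camera_model(c); print(c,m)
E
```

```text
{'time': 0.0, 'joint_pos': array([-7.37055010e+01,  7.51466839e+00,  8.53315386e+01, -4.88850058e-04,
        8.72620109e+01, -4.89215623e+00]), 'qd': array([ 0.11428195, -0.0433406 ,  0.09661432,  0.02845232,  0.04535761,
       -0.05701796]), 'joint_efforts': array([ 4.65058110e-04, -5.69394314e+01, -5.00544441e+01, -2.32062621e-04,
        1.48058444e-02,  1.03467093e-05]), 'tool_pos': array([ 216.74996882, -559.0175372 ,  302.82724443]), 'tcp_rot': array([-9.01078653e+01,  8.74240300e-03, -1.58813329e+02]), 'ft_force': array([-0.36573801,  0.64228248,  0.09033573]), 'wrist_torque': array([-0.0054465 , -0.05443021, -0.0030385 ]), 'finger_gap': 85.52980543266939} 72.6
side {'intrinsics': array([[489.59519283,   0.        , 258.2823006 ],
       [  0.        , 489.59519283, 193.93119988],
       [  0.        ,   0.        ,   1.        ]]), 'cam_to_world': array([[-9.79433059e-01, -1.38912100e-01,  1.46336296e-01,
         4.38987586e+02],
       [-2.01764212e-01,  6.79483868e-01, -7.05402634e-01,
         7.13515872e+02],
       [-1.44419155e-03, -7.20420087e-01, -6.93536453e-01,
         7.51417121e+02],
       [ 0.00000000e+00,  0.00000000e+00,  0.00000000e+00,
         1.00000000e+00]])}
top {'intrinsics': array([[355.09516342,   0.        , 245.26861829],
       [  0.        , 355.09516342, 192.10494717],
       [  0.        ,   0.        ,   1.        ]]), 'cam_to_world': array([[ 1.82074344e-04, -9.82069038e-01,  1.88521544e-01,
         4.63330298e+02],
       [-9.99992531e-01,  5.49000122e-04,  3.82571133e-03,
         6.21706533e+01],
       [-3.86061100e-03, -1.88520832e-01, -9.82061603e-01,
         7.71475072e+02],
       [ 0.00000000e+00,  0.00000000e+00,  0.00000000e+00,
         1.00000000e+00]])}
```

View pics/side0.png

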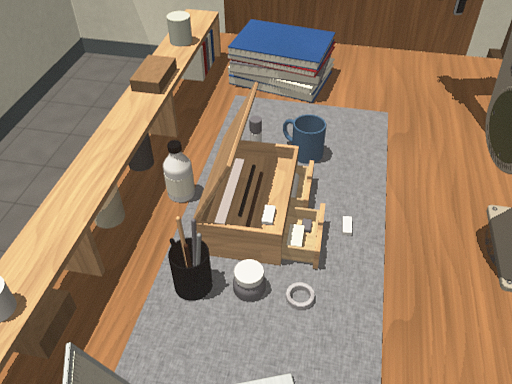

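View pics/top0.png

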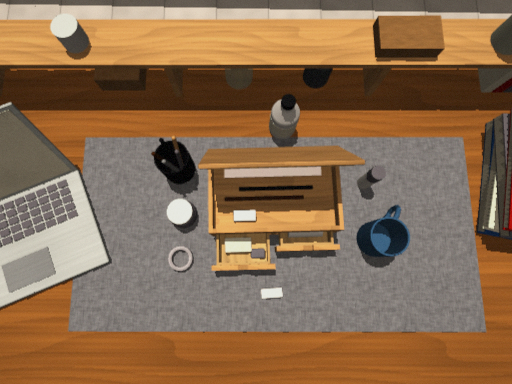

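```bash
cat > h.py <<'E'
from bench import r
import numpy as np
from scipy.optimize import least_squares
from scipy.spatial.transform import Rotation as R
M={c:r.camera_model(c) for c in("side","top")}
def proj(c,P,m=None):
    m=m or M[c]; T=np.linalg.inv(m["cam_to_world"]); q=T[:3,:3]@P+T[:3,3]; q=m["intrinsics"]@q; return q[:2]/q[2]
def onplane(c,px,z,m=None):
    m=m or M[c]; T=m["cam_to_world"]; d=T[:3,:3]@np.linalg.inv(m["intrinsics"])@np.array([px[0],px[1],1.]); o=T[:3,3]; return o+d*(z-o[2])/d[2]
def tri(obs):
    return least_squares(lambda P:np.concatenate([proj(c,P)-p for c,p in obs]),[600,0,50])
E
python3 - <<'E'
from h import *
r.snapshot("side");r.snapshot("top")
Z=dict(left_face=30,right_face=30,glue_stick_mid=48,cream_jar_mid=27.5,pen_pot_mid=45,mug_mid=45,eraser_mid=6,tape_roll_mid=8,soap_bottle_mid=70,lid_hinge=98,chest=0,lid_edge=None)
for n,z in Z.items():
    obs=[]
    for c in("side","top"):
        d=r.spot_point(c,n)
        for k in d[:2]:
            print(n,c,np.round(k["position"],1),round(k["conf"],2), "" if z is None else onplane(c,k["position"],z).round(1))
        if d: obs.append((c,np.array(d[0]["position"])))
    if len(obs)==2:
        s=tri(obs); print("   TRI",s.x.round(1),"res",s.fun.round(1))
print(r.sense()["time"])
E
```

```text
left_face side [320.4 235.3] 0.76 [448.9  69.5  30. ]
left_face top [242.6 270. ] 0.72 [443.8  70.5  30. ]
left_face top [181.6 214.9] 0.17 [557.  198.9  30. ]
   TRI [446.4  70.6  31.3] res [ 1.2  0.1 -0.  -1.3]
right_face side [312.2 189. ] 0.64 [480.9 -58.4  30. ]
right_face side [242.6 121.8] 0.37 [ 682.4 -267.9   30. ]
right_face top [309.8 249.8] 0.79 [484.5 -67.9  30. ]
   TRI [483.3 -69.8  19.3] res [-0.8 -0.1  0.   0.8]
glue_stick_mid side [255.5 133.1] 0.52 [ 636. -205.   48.]
glue_stick_mid top [366.4 179.6] 0.73 [ 628.6 -187.7   48. ]
   TRI [ 627.5 -181.8   65.1] res [ 1.5  0.4 -0.1 -1.3]
cream_jar_mid side [246.1 283.9] 0.78 [566.2 209.1  27.5]
cream_jar_mid top [180.4 212.8] 0.6 [561.7 202.   27.5]
cream_jar_mid top [178.5 257.7] 0.54 [468.5 202.7  27.5]
   TRI [565.6 203.7  19.7] res [ 1.1  0.2 -0.1 -1.3]
pen_pot_mid side [189.4 270.9] 0.85 [668.7 214.1  45. ]
pen_pot_mid top [175.1 163.5] 0.79 [664.6 213.6  45. ]
pen_pot_mid top [273.4 291.8] 0.25 [402.2   9.4  45. ]
   TRI [667.2 213.9  44.3] res [ 0.9  0.3 -0.1 -1.1]
mug_mid side [347.6 224.3] 0.75 [399.8  43.9  45
[... 618 characters left out ...]
]
soap_bottle_mid top [281.2 116. ] 0.75 [760.5 -10.4  70. ]
   TRI [757.1  -9.2  81. ] res [ 0.6  0.2 -0.  -0.6]
lid_hinge side [209.9 176.8] 0.66 [681.5  20.   98. ]
lid_hinge side [311.7 190.3] 0.19 [477.4  18.2  98. ]
lid_hinge top [273.1 145.6] 0.6 [686.4   9.7  98. ]
   TRI [687.4   8.9  88.1] res [-1.  -0.3  0.   1. ]
chest side [251.7 210. ] 0.59 [6.013e+02 6.000e-01 0.000e+00]
chest top [272.6 198.7] 0.75 [596.6   4.9   0. ]
chest top [245.4 270.7] 0.49 [441.6  64.9   0. ]
   TRI [598.1   5.4   4.7] res [ 1.   0.2 -0.  -1. ]
lid_edge side [240.6 122.7] 0.92 
lid_edge top [244.7 268.9] 0.73 
lid_edge top [285.3 165. ] 0.71 
   TRI [515.2  67.6 267.3] res [ 52.1   9.8  -1.9 -45.8]
1.4
```

```bash
python3 - <<'E'
from h import *
import cv2
s=tri([("side",np.array([240.6,122.7])),("top",np.array([285.3,165.]))]);print(s.x,s.fun)
a=cv2.imread("pics/side0.png")[70:280,170:360]; b=cv2.imread("pics/top0.png")[130:310,150:420]
cv2.imwrite("pics/sz.png",cv2.resize(a,None,fx=2.8,fy=2.8,interpolation=2)); cv2.imwrite("pics/tz.png",cv2.resize(b,None,fx=2.9,fy=2.9,interpolation=2))
E
```

```text
[615.59147162   0.62646773 223.95493627] [ 2.15244678  0.66254212 -0.08859466 -1.96273129]
```

View pics/sz.png

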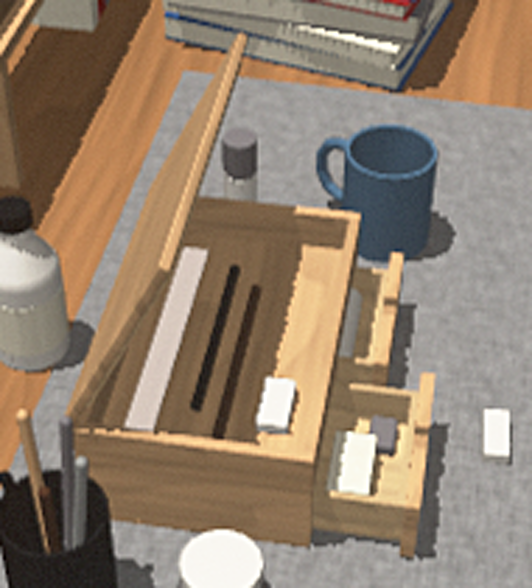

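View pics/tz.png

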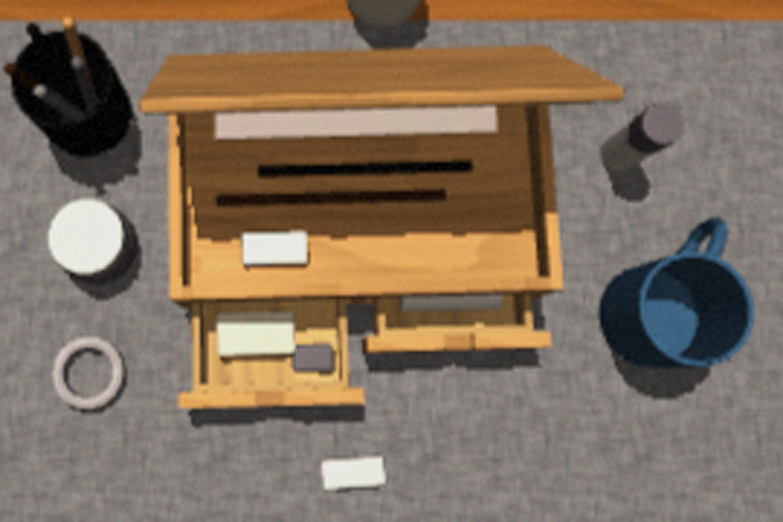

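```bash
python3 - <<'E'
from h import *
t=lambda u,v:np.array([u/2.9+150,v/2.9+130])-0.3
s=lambda u,v:np.array([u/2.8+170,v/2.8+70])-0.3
def W(p,P): 
    return np.array([p[0],p[1],0])+R.from_euler('z',p[2]).as_matrix()@np.array(P,float)
def lid(p,d,y,n):  # d from hinge toward front, n above axis
    a=p[5]; return [80-d*np.cos(a)+n*np.sin(a)*1, y, 90.5+d*np.sin(a)+n*np.cos(a)]
obs=[("top",t(170,298),lambda p:[-80,130,90]),("top",t(562,289),lambda p:[-80,-130,90]),
("side",s(312,462),lambda p:[-80,130,90]),("side",s(310,545),lambda p:[-80,130,0]),("side",s(74,430),lambda p:[80,130,90]),
("side",s(360,214),lambda p:[-80,-130,90]),
("top",t(180,405),lambda p:[-90-p[3],128,56]),("top",t(364,402),lambda p:[-90-p[3],2,56]),
("top",t(367,350),lambda p:[-90-p[4],-2,56]),("top",t(550,346),lambda p:[-90-p[4],-128,56]),
("side",s(435,375),lambda p:[-90-p[3],2,56]),("side",s(415,500),lambda p:[-90-p[3],128,56]),
("side",s(402,255),lambda p:[-90-p[4],-128,56]),
("top",t(142,103),lambda p:lid(p,164,130,0)),("top",t(622,91),lambda p:lid(p,164,-130,0)),
("side",s(162,268),lambda p:lid(p,164,130,0)),("side",s(246,38),lambda p:lid(p,164,-130,4)),
("side",np.array([320.4,235.3]),lambda p:[-90-p[3],65,30]),("side",np.array([312.2,189]),lambda p:[-90-p[4],-65,30]),
("top",np.array([242.6,270]),lambda p:[-90-p[3],65,30]),("top",np.array([309.8,249.8]),lambda p:[-90-p[4],-65,30]),
]
f=lambda p:np.concatenate([proj(c,W(p,g(p)))-o for c,o,g in obs])
q=least_squares(f,[600,0,0,60,25,0.9],loss='soft_l1',x_scale=[10,10,.1,10,10,.1])
print(q.x.round(3)); print(f(q.x).reshape(-1,2).round(1))
p=q.x
print("yawdeg",np.degrees(p[2]),"LF",W(p,[-90-p[3],65,30]),"RF",W(p,[-90-p[4],-65,30]),"edge",W(p,lid(p,164,0,8)))
E
```

```text
[5.99202e+02 7.63400e+00 2.30000e-02 6.02650e+01 2.66410e+01 1.13900e+00]
[[-0.1 -0.4]
 [ 0.5 -0.4]
 [ 0.5  0.1]
 [-0.3  1.5]
 [-0.8 -0.2]
 [ 0.8 -0.3]
 [-0.6 -0.2]
 [-0.1 -0.6]
 [ 0.2 -0. ]
 [ 0.4 -0.1]
 [-0.  -0.2]
 [ 1.4  3.2]
 [ 1.4 -0.4]
 [-0.9  0.2]
 [ 1.4  0.5]
 [ 0.6  0. ]
 [-1.9 -2.9]
 [ 0.7 -0. ]
 [-1.4 -0.7]
 [ 0.6 -1.8]
 [-3.8  0.2]]
yawdeg 1.3067888921054875 LF [447.4934778   69.19035754  30.        ] RF [484.0742867  -60.00899109  30.        ] edge [617.87685484   8.0601862  242.81483212]
```

Call:
{"name": "arm_command", "arguments": {
  "increments": [
    [-0.02,0,-0.025,0,0.02,0],
    [-0.05,0,-0.063,0,0.04,0],
    [-0.085,0,-0.107,0,0.07,0],
    [-0.12,0,-0.151,0,0.11,0],
    [-0.155,0,-0.196,0,0.14,0],
    [-0.19,0,-0.24,0,0.18,0],
    [-0.225,0,-0.284,0,0.22,0],
    [-0.26,0,-0.328,0,0.26,0],
    [-0.295,0,-0.372,0,0.3,0],
    [-0.32,0,-0.404,0,0.347,0]
  ],
  "jaw": 1
}}

```text
time: 2.65
tool_pos: [369.5, -65.0, 304.2]
tcp_rot: [-90.0, 0.1, -178.7]
ft_force: [0.9, 0.3, 0.8]
finger_gap: 0.2
```

Call:
{"name": "arm_command", "arguments": {
  "increments": [
    [-0.015,0,-0.04,0,0,0],
    [-0.03,0,-0.085,0,0,0],
    [-0.045,0,-0.12,0,0,0],
    [-0.045,0.02,-0.133,0,0,0],
    [-0.045,0.06,-0.133,0,0,0],
    [-0.045,0.1,-0.133,0,0,0],
    [-0.045,0.14,-0.133,0,0,0],
    [-0.045,0.18,-0.133,0,0,0],
    [-0.045,0.198,-0.133,0,0,0],
    [-0.045,0.198,-0.133,0,0,0]
  ]
}}

```text
time: 3.9
tool_pos: [409.9, 66.9, 104.5]
tcp_rot: [-90.0, -0.2, -178.7]
ft_force: [-0.6, -0.2, -0.2]
finger_gap: 0.2
```

```bash
python3 - <<'E'
from h import *
import cv2
print(r.sense()["tool_pos"])
a=r.snapshot("side")[70:280,170:450,::-1]
cv2.imwrite("pics/s1.png",cv2.resize(a,None,fx=2.8,fy=2.8,interpolation=2))
E
```

```text
[409.86042591  66.8590838  104.4690138 ]
```

View pics/s1.png

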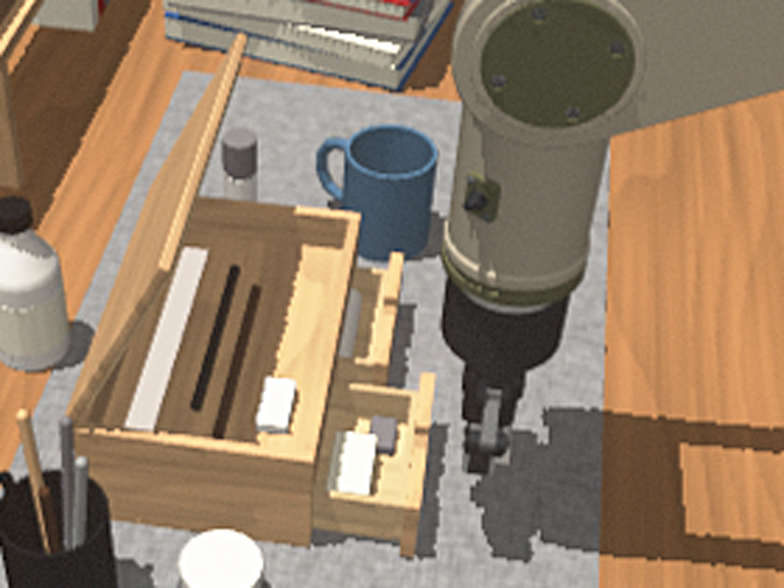

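Call:
{"name": "arm_command", "arguments": {
  "increments": [
    [-0.01,0,0,0,0,0],
    [-0.02,0,0,0,0,0],
    [-0.028,0,0,0,0,0],
    [-0.035,0,0,0,0,0],
    [-0.042,0,0,0,0,0],
    [-0.049,0,0,0,0,0],
    [-0.056,0,0,0,0,0],
    [-0.063,0,0,0,0,0],
    [-0.07,0,0,0,0,0],
    [-0.077,0,0,0,0,0]
  ]
}}

```text
time: 5.2
tool_pos: [488.5, 68.8, 105.8]
tcp_rot: [-90.0, -0.0, -178.7]
ft_force: [-0.6, 1.0, 0.2]
finger_gap: -0.1
```

Call:
{"name": "arm_command", "arguments": {
  "increments": [
    [-0.002,0,0,0,0,0],
    [-0.004,0,0,0,0,0],
    [-0.006,0,0,0,0,0],
    [-0.008,0,0,0,0,0],
    [-0.009,0,0,0,0,0],
    [-0.01,0,0,0,0,0],
    [-0.01,0,0,0,0,0],
    [-0.01,0,0,0,0,0],
    [-0.01,0,0,0,0,0],
    [-0.01,0,0,0,0,0]
  ]
}}

```text
time: 6.45
tool_pos: [496.4, 68.8, 105.4]
tcp_rot: [-90.0, -0.3, -178.7]
ft_force: [-11.8, -0.6, 8.2]
finger_gap: -0.4
```

Call:
{"name": "arm_command", "arguments": {
  "increments": [
    [0.01,0,0,0,0,0],
    [0.03,0,0,0,0,0],
    [0.052,0,0,0,0,0],
    [0.06,0,0.02,0,0,0],
    [0.06,0,0.05,0,0,0],
    [0.06,0,0.08,0,0,0],
    [0.06,0,0.11,0,0,0],
    [0.06,0,0.13,0,0,0],
    [0.06,0,0.13,0,0,0],
    [0.06,0,0.13,0,0,0]
  ]
}}

```text
time: 7.7
tool_pos: [441.1, -62.1, 105.9]
tcp_rot: [-90.0, 0.0, -178.7]
ft_force: [0.7, -0.4, 0.3]
finger_gap: 0.3
```

Call:
{"name": "arm_command", "arguments": {
  "increments": [
    [-0.01,0,0,0,0,0],
    [-0.018,0,0,0,0,0],
    [-0.025,0,0,0,0,0],
    [-0.032,0,0,0,0,0],
    [-0.038,0,0,0,0,0],
    [-0.044,0,0,0,0,0],
    [-0.05,0,0,0,0,0],
    [-0.054,0,0,0,0,0],
    [-0.057,0,0,0,0,0],
    [-0.06,0,0,0,0,0]
  ]
}}

```text
time: 8.95
tool_pos: [499.9, -61.1, 105.5]
tcp_rot: [-90.0, -0.2, -178.7]
ft_force: [-16.9, 0.6, 11.6]
finger_gap: -0.2
```

Call:
{"name": "arm_command", "arguments": {
  "increments": [
    [0.02,0,0,0,0,0],
    [0.05,0,0,0,0,0],
    [0.06,-0.03,0,0,0,0],
    [0.06,-0.07,0,0,0,0],
    [0.06,-0.12,0,0,0,0],
    [0.06,-0.17,0,0,0,0],
    [0.06,-0.22,0,0,0,0],
    [0.06,-0.26,0,0,0,0],
    [0.06,-0.28,0,0,0,0],
    [0.06,-0.28,0,0,0,0]
  ]
}}

```text
time: 10.2
tool_pos: [441.7, -62.7, 386.9]
tcp_rot: [-90.0, 0.1, -178.7]
ft_force: [0.1, -0.1, -0.9]
finger_gap: 0.1
```

```bash
python3 - <<'E'
from h import *
import cv2
print(r.sense()["tool_pos"])
a=r.snapshot("side")[70:280,170:450,::-1]
cv2.imwrite("pics/s2.png",cv2.resize(a,None,fx=2.8,fy=2.8,interpolation=2))
print([(d["position"],d["conf"]) for d in r.spot_point("side","lid_edge")[:1]],[(d["position"],d["conf"]) for n in("left_face","right_face") for d in r.spot_point("side",n)[:1]])
E
```

```text
[441.70612914 -62.66349152 386.85497747]
[([239.3, 118.2], 0.64)] [([286.6, 232.4], 0.8), ([300.2, 186.7], 0.82)]
```

View pics/s2.png

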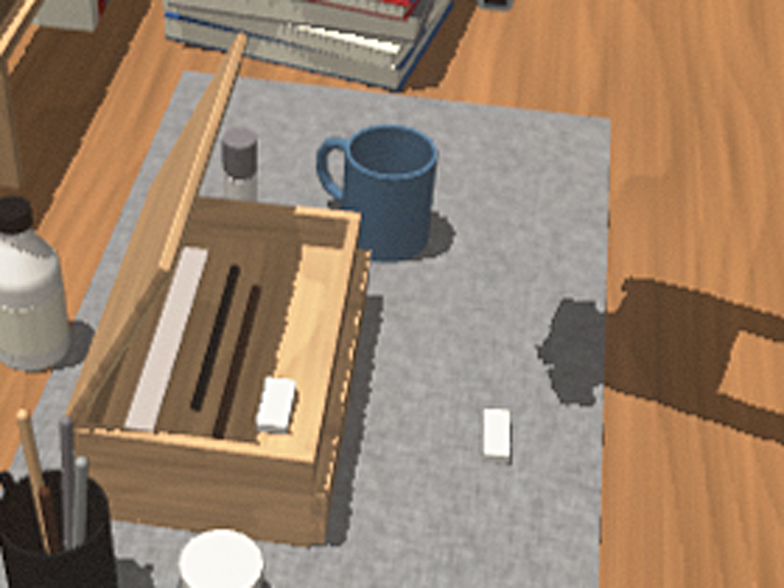

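Call:
{"name": "arm_command", "arguments": {
  "increments": [
    [-0.03,0,-0.01,0,0,0],
    [-0.07,0,-0.025,0,0,0],
    [-0.12,0,-0.04,0,0,0],
    [-0.17,0,-0.055,0,0,0],
    [-0.21,0,-0.067,0,0,0],
    [-0.227,0,-0.067,0,0,0],
    [-0.227,0.02,-0.067,0,0,0],
    [-0.227,0.05,-0.067,0,0,0],
    [-0.227,0.08,-0.067,0,0,0],
    [-0.227,0.089,-0.067,0,0,0]
  ]
}}

```text
time: 11.65
tool_pos: [664.1, 9.6, 292.0]
tcp_rot: [-90.0, -0.4, -178.7]
ft_force: [0.0, -0.8, -0.2]
finger_gap: 0.1
```

```bash
python3 - <<'E'
from h import *
import cv2
print(r.sense()["tool_pos"])
a=r.snapshot("side")[20:280,120:450,::-1]
cv2.imwrite("pics/s3.png",cv2.resize(a,None,fx=2.3,fy=2.3,interpolation=2))
c=np.array([599.2,7.6]);p=r.sense()["tool_pos"][:2]-c
# arc waypoints TCP chest coords
for ang in np.arange(1.15,-0.01,-0.115):
    print(round(ang,2), round(80-145*np.cos(ang)+8*np.sin(ang)+11,1), round(90.5+145*np.sin(ang)+8*np.cos(ang)+72.6,1))
y=.0228; print("cur",p[0]+p[1]*y,p[1]-p[0]*y)
E
```

```text
[664.09360013   9.57002448 292.01482433]
1.15 39.1 298.7
1.03 23.9 291.9
0.92 9.5 283.3
0.8 -3.7 273.2
0.69 -15.7 261.6
0.57 -26.3 248.7
0.46 -35.4 234.6
0.34 -42.8 219.7
0.23 -48.4 203.9
0.12 -52.1 187.7
0.0 -54.0 171.1
cur 65.31241968358492 0.4999610252739515
```

View pics/s3.png

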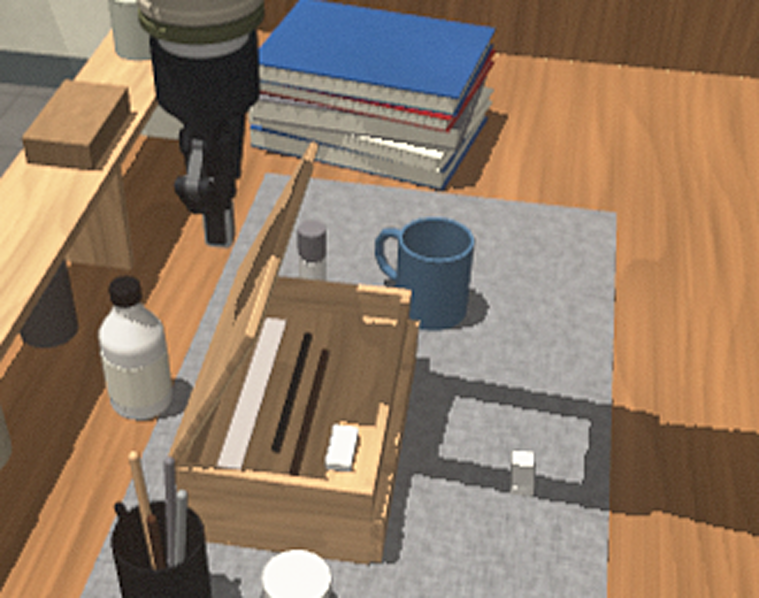

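Call:
{"name": "arm_command", "arguments": {
  "increments": [
    [0.015,0,0,0,0,0],
    [0.029,0,0,0,0,0],
    [0.037,0.003,0,0,0,0],
    [0.044,0.006,0,0,0,0],
    [0.051,0.01,0,0,0,0],
    [0.058,0.015,0,0,0,0],
    [0.065,0.02,0,0,0,0],
    [0.072,0.025,0,0,0,0],
    [0.078,0.03,0,0,0,0],
    [0.084,0.036,0,0,0,0]
  ]
}}

```text
time: 12.95
tool_pos: [582.2, 7.8, 260.6]
tcp_rot: [-90.0, 0.0, -178.7]
ft_force: [2.3, -0.0, 0.2]
finger_gap: 0.3
```

```bash
python3 - <<'E'
from h import *
import cv2
print(r.sense()["tool_pos"],r.sense()["ft_force"])
a=r.snapshot("side")[20:280,120:450,::-1]
cv2.imwrite("pics/s4.png",cv2.resize(a,None,fx=2.3,fy=2.3,interpolation=2))
p=r.sense()["tool_pos"][:2]-np.array([599.2,7.6])
y=.0228; print("cur",p[0]+p[1]*y,p[1]-p[0]*y)
E
```

```text
[582.24926891   7.80503644 260.55798668] [ 2.3298909  -0.04412683  0.2299233 ]
cur -17.868251574203995 0.625249999473712
```

View pics/s4.png

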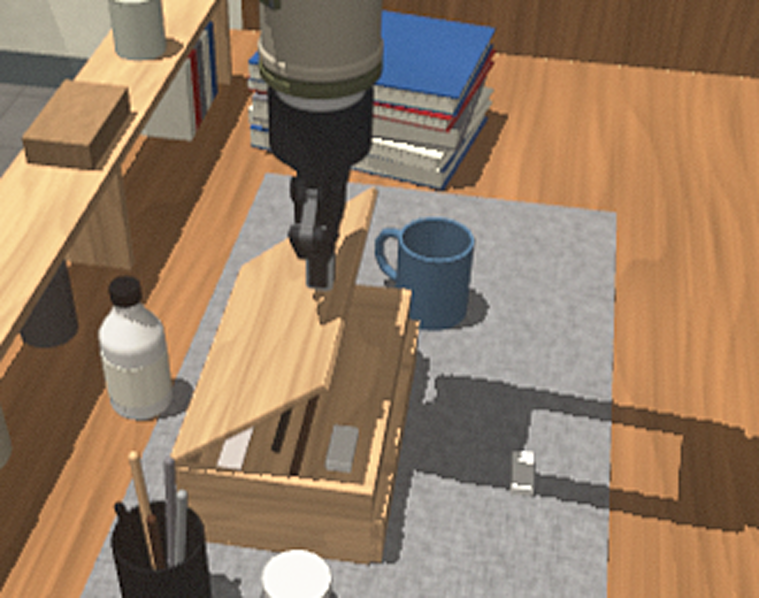

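Call:
{"name": "arm_command", "arguments": {
  "increments": [
    [0.005,0.006,0,0,0,0],
    [0.01,0.013,0,0,0,0],
    [0.015,0.02,0,0,0,0],
    [0.019,0.027,0,0,0,0],
    [0.023,0.035,0,0,0,0],
    [0.027,0.042,0,0,0,0],
    [0.03,0.05,0,0,0,0],
    [0.032,0.058,0,0,0,0],
    [0.034,0.066,0,0,0,0],
    [0.036,0.074,0,0,0,0]
  ]
}}

```text
time: 14.25
tool_pos: [546.6, 7.0, 186.4]
tcp_rot: [-90.0, 0.0, -178.7]
ft_force: [0.6, 0.1, 0.8]
finger_gap: 0.2
```

Call:
{"name": "arm_command", "arguments": {
  "increments": [
    [0.001,0.006,0,0,0,0],
    [0.001,0.01,0,0,0,0],
    [0.002,0.013,0,0,0,0],
    [0.002,0.016,0,0,0,0],
    [0.002,0.018,0,0,0,0],
    [0.002,0.019,0,0,0,0],
    [0.002,0.02,0,0,0,0],
    [0.002,0.02,0,0,0,0],
    [0.002,0.02,0,0,0,0],
    [0.002,0.02,0,0,0,0]
  ]
}}

```text
time: 15.5
tool_pos: [544.8, 6.9, 170.7]
tcp_rot: [-90.0, 0.0, -178.7]
ft_force: [-17.8, 0.4, 32.8]
finger_gap: 0.1
```

Call:
{"name": "arm_command", "arguments": {
  "increments": [
    [0,-0.01,0,0,0,0],
    [0,-0.03,0,0,0,0],
    [0,-0.06,0,0,0,0],
    [0,-0.1,0,0,0,0],
    [0,-0.14,0,0,0,0],
    [0.03,-0.17,0,0,0,0],
    [0.07,-0.2,0,0,0,0],
    [0.11,-0.2,0,0,0,0],
    [0.13,-0.2,0,0,0,0],
    [0.13,-0.2,0,0,0,0]
  ]
}}

```text
time: 16.75
tool_pos: [414.1, 4.0, 367.3]
tcp_rot: [-90.0, 0.1, -178.7]
ft_force: [1.0, -0.1, -0.3]
finger_gap: -0.0
```

```bash
python3 - <<'E'
from h import *
import cv2
print(r.sense()["tool_pos"],r.sense()["ft_force"])
a=r.snapshot("side")[20:320,120:450,::-1]
cv2.imwrite("pics/s5.png",cv2.resize(a,None,fx=2,fy=2,interpolation=2))
def W(P): return np.array([599.2,7.6,0])+R.from_euler('z',.0228).as_matrix()@np.array(P,float)
exp=dict(lid_edge=W([-84,0,98.5]),left_face=W([-90,65,30]),right_face=W([-90,-65,30]))
old=dict(glue_stick_mid=(255.5,133.1),cream_jar_mid=(246.1,283.9),pen_pot_mid=(189.4,270.9),mug_mid=(307.4,138.4),eraser_mid=(347.1,224.7),tape_roll_mid=(298,299.9),soap_bottle_mid=(178.7,168.6))
for n in list(exp)+list(old):
    e=proj("side",exp[n]) if n in exp else old[n]
    print(n,[(np.round(d["position"],1),round(d["conf"],2)) for d in r.spot_point("side",n)[:2]],np.round(e,1))
E
```

```text
[414.08456546   3.95332609 367.33327005] [ 1.00764723 -0.08914697 -0.25729702]
lid_edge [(array([292.5, 186. ]), 0.65)] [293.4 183.2]
left_face [(array([290.7, 233.2]), 0.64)] [290.5 231.1]
right_face [(array([297.8, 190. ]), 0.69), (array([289.2, 230.9]), 0.48)] [298.5 186.8]
glue_stick_mid [(array([254.5, 132.2]), 0.51)] [255.5 133.1]
cream_jar_mid [(array([249.5, 281.6]), 0.62), (array([304.9, 137.3]), 0.51)] [246.1 283.9]
pen_pot_mid [(array([186.5, 272.9]), 0.57)] [189.4 270.9]
mug_mid [(array([307.9, 137.5]), 0.63)] [307.4 138.4]
eraser_mid [(array([345.9, 224.3]), 0.58)] [347.1 224.7]
tape_roll_mid [(array([298.9, 298. ]), 0.73), (array([292.5, 188.8]), 0.35)] [298.  299.9]
soap_bottle_mid [(array([176.5, 167.9]), 0.96)] [178.7 168.6]
```

View pics/s5.png

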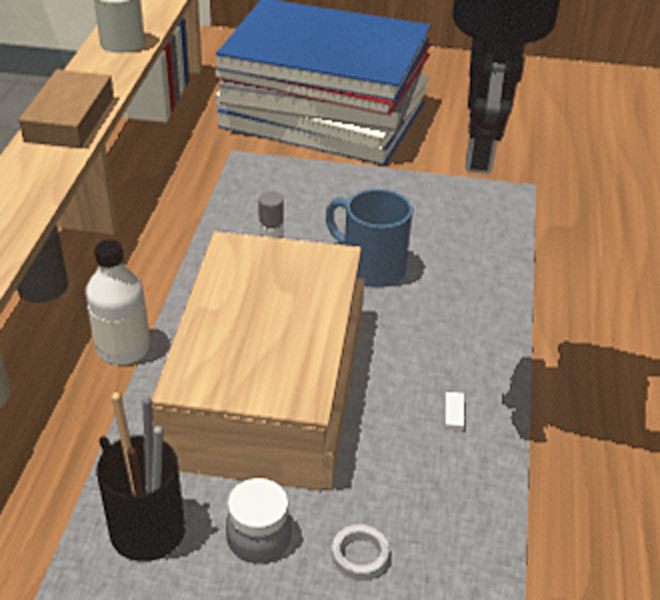

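```bash
python3 -c "
from bench import r
print(r.sense()['time']); print(r.hand_in())"
```

```text
17.3
the job is handed in; nothing more can be done
None
```

The chest is closed and the job is handed in at 17.3 s of the 58 s limit; the hand-in reported no verdict.

- **Drawers:** I pushed each one from the front with the shut fingertips until it hit its stop. The wrist then read about 12 N along the push on the left drawer and 17 N on the right, against roughly 1.5 N of sliding friction. The end positions matched fully home to within about 1 mm.
- **Lid:** I pressed it down from its outer face along the hinge arc until it stopped with about 33 N downward force. The fingertips were then 0.4 mm from the height expected for a flat lid.
- **Last checks:** In the final side picture the lid lies flat and both drawer fronts are flush. The detected lid and drawer points were within about 3 pixels of where they should be when closed. The bystanders were within about 4 pixels of where they started, which fits detection noise. The arm was clear of everything, and no check failed.

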